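# Fit a snap-in castor to a stock dolly and prove it by a pull

### The arm

A 6-joint arm with a two-finger parallel gripper is mounted at the origin on the work surface. World frame = base frame: x ahead of the robot, y to its left, z up, the work surface at z = 0. Lengths are in m, angles in rad, forces in N, time in s.
With the tool pointing down it reaches from about 0.25 to 0.775 m from the base axis. Payload 8.9 kg.
Tool frame: the origin (TCP) lies at the very end of the fingers, on their centre line; the grasp point (between the pads) lies 19 mm behind it; z points along the fingers, x is the direction in which the jaws open and shut, and the axes are right-handed (so a half turn about z gives the same grasp; the last joint's range is limited). The gripper opens to 85 mm and grips with 20 to 120 N. Pads are 22 mm wide; open, the fingers measure 114 mm over their backs; the gripper's body (76 mm by 85 mm) begins 54 mm behind the grasp point. The pads swing forward as they close: fully open they stand 13 mm farther back than shut.
Start: joints at [1.194, 0.291, -0.153, 1.127, 0, 1.431], TCP at [0.124, 0.51, 0.231] pointing down, gripper open.
Joint ranges: [-2.52, 2.52], [-0.91, 1.74], [-1.3, 1.37], [-1.96, 2.02], [-1.52, 1.47], [-3.14, 3.14]. Speed limits (rad/s): [2.22, 2.22, 2.79, 3.14, 3.14, 3.14].

### API

Orientations are given as a unit quaternion [w, x, y, z].
In Python, from plant import r, imaging, workorder gives the robot as it stands.
- The arm moves only by the tool carry_out, never from a script. Its argument "series" is a list of rows, each a list of 4 numbers: the shift along the tool's x, y, z in mm, then the turn about the tool's z in rad. A call has 1 to 10 rows; each row shifts and turns the commanded pose from where the row before left it, along the tool's axes as they then stand; what a row does not reach is not made up. A row lasts 1/10 s, in which the tool goes at most 50 mm and 8.59 degrees, less where a joint would pass 70% of its speed; a pose out of reach is approached as far as the arm can. A call is refused whole if a number of a shift passes 50 or a number of a turn 0.15, either way. A call with a gripper value outside its range is refused whole. "grip" is the finger opening in mm, from 0 to 85.4, set as the call begins (left out, the last holds). The fingers move at their own pace and stop on an object; "grip_force" is the grip in N (left out, the last holds). Time passes only in rows, so rows that do not move let the fingers close. It gives the time, the measured TCP pose, the force and the opening at its end, in the units of the state.
- r.get_obs(): the state, without advancing time (a new reading comes with each control period).
- imaging.read_camera(name): name is "side" or "top"; returns a dict with "image" (384x512x3 uint8, red, green, blue), "camera_matrix" (3x3 intrinsics, pixels), "dist" ([k1, k2, p1, p2, k3] as OpenCV has them; the pictures are not rectified), "R" (3x3) and "t" (3): a world point X has camera coordinates R X + t. Camera axes: x right, y down, z forward; pixel columns grow to the right and rows downward; lengths in m; the calibration is good to about 2 mm. A picture is of the moment at which its call begins. There is no depth.
- workorder.sign_off(): hands the job in, once; it reports no verdict.
The state is a dict: "clock": time; "qpos": joint angles; "joint_vel": joint speeds; "joint_torque": joint torques, N m; "ee_pos": TCP position; "tcp_rot": TCP orientation; "ft_force": force on the tool from outside, world axes, zero at the start; "wrist_torque": the same for the moment, N m; "finger_gap": opening from 0.0 (shut) to 1.0 (fully open).
Only numpy, scipy, OpenCV 4.12 (cv2) and the standard library are available. Lean on these libraries where they do the work, as an engineer would, in place of code of your own. Each camera call takes 0.05 s, during which the arm holds its last target. There are 200 camera calls.

### The job

The stock dolly lying upside down on the bench lacks one castor: take the grey-wheeled castor with the red brake pedal from the spares rack and push its stem fully home in the empty socket until the catch has snapped in. Then prove that it holds: pull it straight up, easing the pull on gradually to about 16 N, keep that pull for half a second, and never pull harder than 22 N. Let go with the castor still fully home, and leave everything else where it is.

Things in the scene. Friction and masses are not known exactly. Their poses are not given: they have to be found in the camera images.
- castor: castor to fit: grey 50 mm wheel, steel fork, red brake pedal; brake on, so it is one rigid piece; 0.16 to 0.29 kg. Stands stem down in the rack, wheel up. Origin: on the stem axis at the underside of its round collar (36 mm wide, 7 mm high), the face that seats. z up along the stem axis to the wheel, x to the pedal side, y along the axle. Wheel top at z = 71 mm; pedal reaches x = 56 mm, 26 mm wide
- castor_grip (a point): point on the stem axis 30 mm above the collar's underside, between the fork's flat cheeks: the place to grip, fingers closing along the castor's y on the 27 mm wide fork, so that push and pull go straight down the stem. Keep the fingertips above the 7 mm collar and 10 mm high fork base
- socket: the empty corner socket of the upturned dolly: blue block 44 x 44 mm, 46 mm high, with an upright 17.6 mm hole, black liner round its mouth. Origin under its centre, on the deck, 18 mm above the bench; z up. It may be any of the four corners; the other three carry fitted castors of the same kind, the nearest 160 mm away. The castor may go in at any yaw
- socket_mouth (a point): centre of the empty socket's hole, in the plane of the socket's top face (64 mm above the bench). Fully home: the castor's collar rests on this face.
- catch: sprung latch plate inside the empty socket (a steel tab shows at its side). The entering stem pushes it aside (3 to 12 N of push); it has surely snapped into the groove once the collar rests on the top face. A latched castor has free lift of 1.5 to 4 mm, unlike from socket to socket; then the latch stops it hard and the pull rises steeply, 2 N or more per 0.1 mm. The castor's weight adds 1.5 to 3 N at the wrist
- dolly: the dolly, upside down and fixed: plywood deck 270 (x) x 370 (y) x 18 mm, origin under its centre on the bench, orange steel edges and two orange rails along y between the sockets; socket blocks at x = +-80 mm, y = +-130 mm. The fitted castors' wheels reach 135 mm above the bench
- rack: the spares rack, fixed: pale wooden block 250 mm (x) x 70 mm (y) x 44 mm high, origin under its centre, with three holes (19 mm wide, 40 mm deep) 85 mm apart along x; one spare stands stem down in each, its collar on the rack's top; which stands where varies
- nylon_castor: bystander in the rack: castor with white wheel, threaded stem and no pedal, same size; origin as for the castor
- foot: bystander in the rack: levelling foot with threaded stem and black rubber disc, 48 mm diameter, 40 mm high above the rack
- mallet: bystander: rubber mallet, black head, wooden handle, 280 mm long, lying on the bench at the right
- screwdriver: bystander: red-handled screwdriver, 200 mm, lying at the left, beyond the rack
- wrench: bystander: steel wrench, 180 mm, lying at the rear
- carton_b: bystander: pale carton 70 x 70 x 90 mm at the left
- castor_tip (a point): lower end of the castor's stem, 36 mm below the collar. The stem is 16 mm in diameter, its last 8 mm tapered to 9 mm, with a groove (9 mm diameter) from 9 to 20 mm below the collar for the catch
Things that resemble listed ones, but are neither listed nor needed, are in the scene too. Leave any orange or turquoise look-alike of the castor alone.

How it is judged:
On the way, in this order (a step that is already met when the one before it is completed fails the run):
1. the castor is pushed fully home in the empty socket: collar less than 1.5 mm off the socket's face, stem in the hole (z of castor in the frame of socket_mouth below 0.0015 m and horizontal distance between castor and socket_mouth below 0.003 m), for 0.1 s.
2. the pull is eased on: the catch carries a light pull (3 to 11 N) for at least 0.1 s (contact force between castor and catch between 3 and 11 N and z of castor in the frame of socket_mouth below 0.0065 m), for 0.1 s.
3. the proof: the catch carries more than 11 N of pull for 0.4 s and the castor stays in (contact force between castor and catch above 11 N and z of castor in the frame of socket_mouth below 0.0065 m), for 0.4 s.
At the end, for the whole second after the job is handed in: The castor stands in the socket that was empty, at rest and let go, latched: stem axis within 3 mm of the hole's centre, collar within 5 mm (the latch's free play) of the socket's face, tilted less than 0.08 rad (z of castor in the frame of socket_mouth below 0.005 m and horizontal distance between castor and socket_mouth below 0.003 m and angle between castor's own z axis and vertical below 0.08 rad and linear speed of castor below 0.02 m/s); the robot touches nothing.
It fails at once if the castor is pulled against the catch with more than 23 N (contact force between castor and catch above 23 N and z of castor in the frame of socket_mouth below 0.0065 m).
It fails at once if another spare in the rack is moved more than 15 mm (distance of any of nylon_castor, foot from where it was at the start of the episode above 0.015 m).
It fails at once if a tool or the small pale carton on the bench is moved more than 20 mm (distance of any of mallet, screwdriver, wrench, carton_b from where it was at the start of the episode above 0.02 m).
It also fails if it takes over 64 s, if anything falls off the work surface, if the arm or the gripper's body presses on something with over 40 N, if the wrist force passes 120 N, or if a joint passes its speed limit or range.

## Working session

There is one attempt and no reset: what is moved stays moved. The work goes in short steps, Python scripts to look and compute and a tool call to move; the robot and the scene stay as the last step left them, time stands still between calls to the robot, and variables do not carry over. Pictures are saved under pics/ and viewed, about 8 in all and at most 12, crops included, and the job is handed in when it is done.

Besides the shell and the picture viewer there is one more tool, called after ">>>" as name(argument=value, ...), one argument or row to a line, values as JSON. carry_out: Moves the arm, as the interface text tells. Its arguments: {"type":"object","properties":{"series":{"type":"array"},"grip":{"type":"number"},"grip_force":{"type":"number"}},"required":["series"]}

```bash
ls; mkdir -p pics; cat > h.py <<'E'
import numpy as np, cv2
from plant import r, imaging, workorder
def ray(c,uv):
    p=cv2.undistortPoints(np.array([[uv]],float),c["camera_matrix"],np.array(c["dist"])).ravel()
    R=np.array(c["R"]);t=np.array(c["t"]);return -R.T@t, R.T@np.array([p[0],p[1],1])
def at(c,uv,z):
    o,d=ray(c,uv);return o+d*(z-o[2])/d[2]
def proj(c,X):
    R=np.array(c["R"]);return cv2.projectPoints(np.array(X,float).reshape(-1,3),cv2.Rodrigues(R)[0],np.array(c["t"],float),c["camera_matrix"],np.array(c["dist"]))[0].reshape(-1,2)
def tri(c1,u1,c2,u2):
    o1,d1=ray(c1,u1);o2,d2=ray(c2,u2)
    s=np.linalg.lstsq(np.c_[d1,-d2],o2-o1,rcond=None)[0]
    a=o1+d1*s[0];b=o2+d2*s[1];return (a+b)/2,np.linalg.norm(a-b)
def save(name,img,s=1): cv2.imwrite("pics/"+name,cv2.resize(img[...,::-1],None,fx=s,fy=s,interpolation=cv2.INTER_CUBIC))
E
python3 - <<'E'
from h import *
import pickle
d={n:imaging.read_camera(n) for n in("top","side")}
pickle.dump(d,open("c0.pkl","wb"))
for n in d: save(n+"0.png",d[n]["image"],1.5); print(n,-np.array(d[n]["R"]).T@d[n]["t"])
print(r.get_obs())
E
```

```text
pics
top [0.31610384 0.06959751 1.5509971 ]
side [-0.26015218  1.11281301  1.04947691]
{'clock': 0.1, 'qpos': array([ 1.19372529e+00,  2.91236511e-01, -1.54007973e-01,  1.12668303e+00,
       -8.56918861e-06,  1.43144233e+00]), 'joint_vel': array([-0.00047684,  0.00035983,  0.00209074,  0.00121428,  0.00025587,
       -0.00046952]), 'joint_torque': array([ 1.16264713e-03, -5.37977886e+01,  3.31918430e+01,  9.36213706e-03,
       -2.77505169e-04, -6.33662466e-06]), 'ee_pos': array([0.12352059, 0.50988786, 0.2307992 ]), 'tcp_rot': array([ 2.88254921e-04,  7.85965674e-01,  6.18269876e-01, -4.86645624e-04]), 'ft_force': array([-0.24952418, -0.65483516,  0.41893079]), 'wrist_torque': array([-0.00606881,  0.0039049 , -0.02151636]), 'finger_gap': 0.9971342290642616}
```

View pics/top0.png

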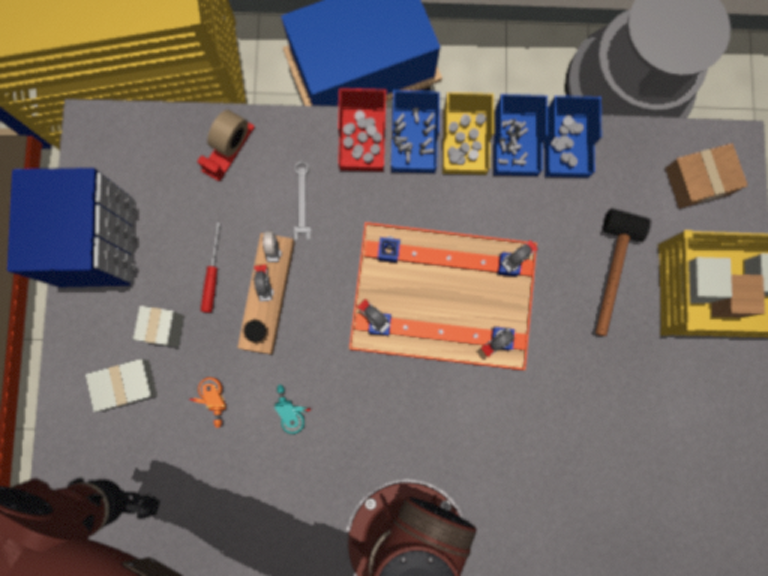

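View pics/side0.png

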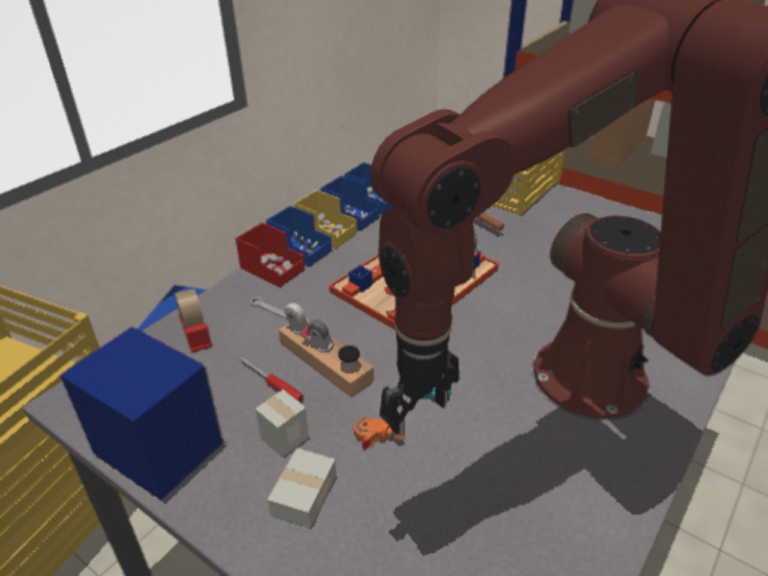

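The top view (1.5x pixels) shows the rack at about (266,293). It holds a white-wheeled castor at (270,245), a grey-wheeled castor with a red pedal at (263,280) and a black foot at (255,330). The empty socket is the dolly's far-left corner at (389,249); the other three corners at (515,260), (377,320) and (501,340) carry castors. The orange look-alike at (211,398) and the turquoise one at (290,412) are excluded. The grey one in the middle rack hole fits the description, so I'll confirm it with enlarged crops.

```bash
python3 - <<'E'
from h import *
import pickle
d=pickle.load(open("c0.pkl","rb"))
T=d["top"]["image"];S=d["side"]["image"]
a=cv2.resize(T[150:240,150:210],None,fx=6,fy=6,interpolation=2)
b=cv2.resize(T[145:190,235:295],None,fx=6,fy=6,interpolation=2)
e=cv2.resize(S[190:270,180:255],None,fx=5.2,fy=5.2,interpolation=2)[:, :390]
im=np.zeros((540,780,3),np.uint8)
im[:,:360]=a; im[:270,370:730]=b; 
b2=cv2.resize(S[195:240,185:255],None,fx=5.8,fy=5.8,interpolation=2); im[275:275+261,370:370+406]=b2
save("crop1.png",im)
E
```

```text
(no output)
```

View pics/crop1.png

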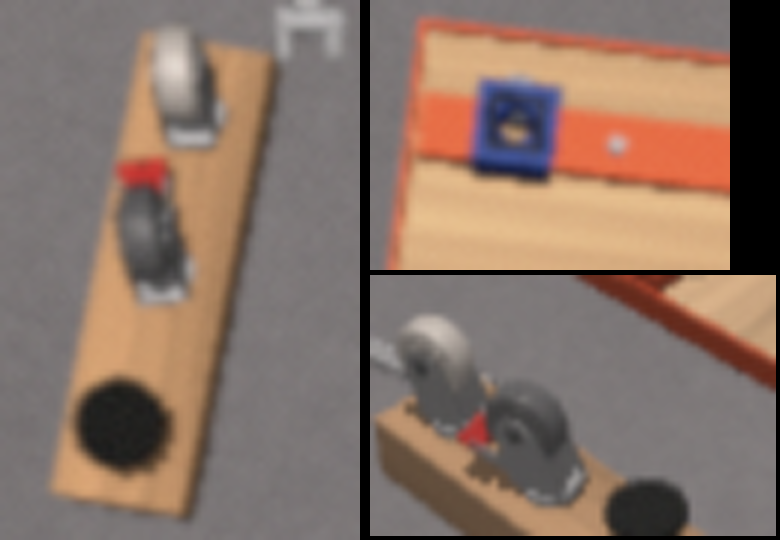

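Confirmed: the middle castor has the grey wheel and the red pedal. The pedal points along the rack toward the white one, at crop (143,172). The blue socket is empty, and the bench shows through its hole. Next I'll fit the rack, dolly and socket.

```bash
cat >> h.py <<'E'
from scipy.optimize import least_squares
def P(p,L):
    c,s=np.cos(p[2]),np.sin(p[2]);L=np.array(L,float);return np.c_[p[0]+c*L[:,0]-s*L[:,1],p[1]+s*L[:,0]+c*L[:,1],L[:,2]]
def fit(c,L,uv,p0):
    f=least_squares(lambda p:(proj(c,P(p,L))-uv).ravel(),p0,loss="soft_l1");return f.x,np.abs(f.fun).reshape(-1,2).round(1).tolist()
E
python3 - <<'E'
from h import *
import pickle
d=pickle.load(open("c0.pkl","rb")); c=d["top"]
o=np.array([150,150]);
uv=np.array([[145,33],[268,58],[50,490],[185,512]])/6+o
# rack x toward image up (world +x)
L=[[.125,.035,.044],[.125,-.035,.044],[-.125,.035,.044],[-.125,-.035,.044]]
pr,e=fit(c,L,uv,[.45,.3,0]);print("rack",pr,e)
uv=np.array([[365,223],[536,241],[351,350],[526,369]])/1.5
L=[[.135,.185,.018],[.135,-.185,.018],[-.135,.185,.018],[-.135,-.185,.018]]
pd,e=fit(c,L,uv,[.45,.0,0]);print("dolly",pd,e)
for z in(.064,):print("socket from dolly",P(pd,[[.08,.13,z],[.08,-.13,z],[-.08,.13,z],[-.08,-.13,z]]))
uv=(np.array([[480,77],[562,87],[474,160],[553,169]])-[370,0])/6+[235,145]
ps,e=fit(c,np.array([[1,1,0],[1,-1,0],[-1,1,0],[-1,-1,0]])*.022+[0,0,.064],uv,[.5,.1,0]);print("socket",ps,e)
for n,pt,z in(("pedal",[143,172],.075),("foot",[123,423],.084),("wheelgrey",[148,222],.1)):print(n,at(c,np.array(pt)/6+o,z))
# castor overlay with origin at rack centre; several yaws
T=c["image"]; S=d["side"]["image"]
def draw(im,c,X,col,k,off):
    q=((proj(c,X)-off)*k).round().astype(int)
    cv2.polylines(im,[q.reshape(-1,1,2)],True,col,1)
a=cv2.resize(T[150:240,150:210],None,fx=6,fy=6,interpolation=2)
b=cv2.resize(S[190:260,180:255],None,fx=6,fy=6,interpolation=2)
th=np.linspace(0,2*np.pi,40)
for im,cc,off in((a,c,o),(b,d["side"],np.array([180,190]))):
    yaw=pr[2]
    cs=[pr[0],pr[1],yaw]
    draw(im,cc,P(pr,np.array([[1,1],[1,-1],[-1,-1],[-1,1]])@np.diag([.125,.035])@np.eye(2,3)+[0,0,.044]),(0,255,0),6,off)
    draw(im,cc,P(cs,np.c_[.018*np.cos(th),.018*np.sin(th),0*th+.051]),(255,255,0),6,off)
    for y in(-.0135,.0135): draw(im,cc,P(cs,np.c_[.025*np.cos(th),0*th+y,.025*np.sin(th)+.09]),(0,255,255),6,off)
    draw(im,cc,P(cs,[[.03,.013,.08],[.056,.013,.08],[.056,-.013,.08],[.03,-.013,.08]]),(255,0,255),6,off)
im=np.zeros((540,820,3),np.uint8);im[:,:360]=a;im[:420,365:815]=b;save("ov1.png",im[:, :800])
E
```

```text
rack [ 0.51213289  0.31264796 -0.14359974] [[0.3, 0.2], [0.6, 0.7], [0.2, 0.3], [0.4, 0.4]]
dolly [ 0.52072009 -0.06974418 -0.07577133] [[0.8, 1.8], [1.2, 1.4], [1.2, 0.9], [0.8, 1.8]]
socket from dolly [[ 0.6103314   0.05382691  0.064     ]
 [ 0.5906497  -0.20542708  0.064     ]
 [ 0.45079049  0.06593873  0.064     ]
 [ 0.43110879 -0.19331526  0.064     ]]
socket [ 0.61132546  0.05304214 -0.07696253] [[0.0, 0.2], [0.1, 0.0], [0.4, 0.1], [0.2, 0.1]]
pedal [0.55965583 0.3203129  0.075     ]
foot [0.42762159 0.32255017 0.084     ]
wheelgrey [0.5296914  0.31221777 0.1       ]
```

View pics/ov1.png

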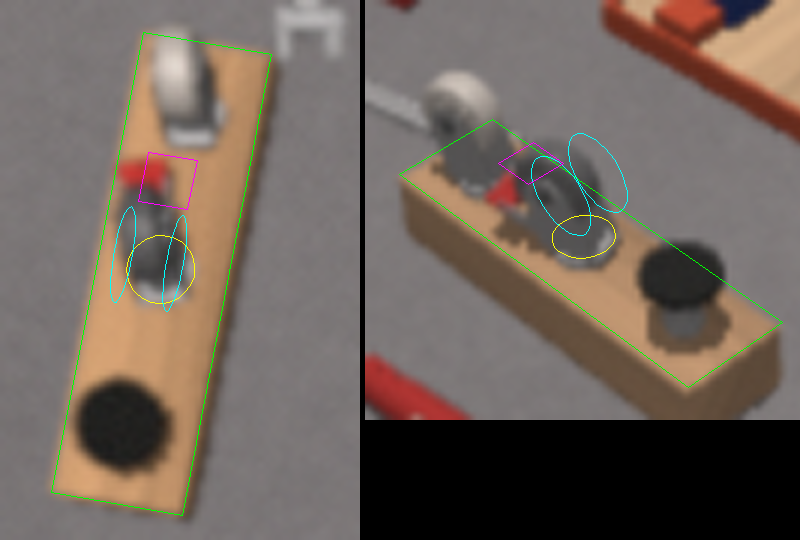

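The top overlay fits the rack edges within 0.7 px. In the side view the rack outline sits about 2 px too high, so the two cameras disagree by about 5 mm. The wheel is offset from the stem towards the pedal. I'll triangulate shared points to judge the camera bias and get the castor yaw.

```bash
python3 - <<'E'
from h import *
import pickle
d=pickle.load(open("c0.pkl","rb")); c,s=d["top"],d["side"]
t=lambda x,y:(np.array([x,y])/6+[150,150]); si=lambda x,y:(np.array([x-365,y])/6+[180,190])
for n,a,b in(("pedal",t(143,172),si(505,188)),("rackNR(-x,+y)",t(50,490),si(690,398)),("rack(-x,-y)",t(185,512),si(782,333)),("rack(+x,+y)",t(145,33),si(400,179)),("foot top",t(123,423),si(681,272))):
    X,e=tri(c,a,s,b);print(n,X.round(4),round(e,4), "side res",(proj(s,X)[0]-b).round(1))
S=s["image"]
a=cv2.resize(S[165:205,225:275],None,fx=7,fy=7,interpolation=2)
b=cv2.resize(S[200:250,180:235],None,fx=7,fy=7,interpolation=2)
im=np.zeros((350,740,3),np.uint8);im[:280,:350]=a;im[:,355:740]=b
save("crop2.png",im)
print("socket corners pred side",((proj(s,P([.6113,.053,-.077],np.array([[1,1,0],[1,-1,0],[-1,1,0],[-1,-1,0]])*.022+[0,0,.064]))-[225,165])*7).round())
E
```

```text
pedal [0.5611 0.3217 0.0683] 0.0009 side res [0.1 0. ]
rackNR(-x,+y) [0.3935 0.3664 0.0373] 0.0031 side res [-0.5 -0.1]
rack(-x,-y) [0.3845 0.2956 0.0346] 0.0017 side res [-0.3 -0. ]
rack(+x,+y) [0.6413 0.3291 0.0395] 0.0 side res [-0. -0.]
foot top [0.4289 0.3242 0.0774] 0.0017 side res [0.3 0. ]
socket corners pred side [[ 53. 110.]
 [107.  75.]
 [111. 140.]
 [165. 104.]]
```

View pics/crop2.png

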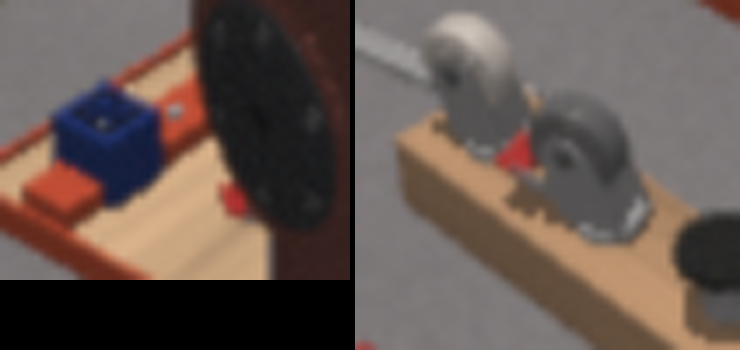

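The side camera reads every known height about 7 mm low: rack 37 instead of 44, foot 77 instead of 84. The socket corners are also shifted by the same ~1.6 px. That is a constant side-camera bias, so I trust the top view. Socket and rack are measured with the same camera, so their relative offset is good. I'll refine the castor yaw from the red pedal and compute the first move.

```bash
cat >> h.py <<'E'
def togo(p,ang=None):
    """remaining shift in tool axes (mm) and tool-z turn; tool x at world angle ang"""
    o=r.get_obs();q=o["tcp_rot"]
    from scipy.spatial.transform import Rotation as Ro
    M=Ro.from_quat([q[1],q[2],q[3],q[0]]).as_matrix()
    a=np.arctan2(M[1,0],M[0,0])
    print("t",round(o["clock"],2),"tcp",o["ee_pos"].round(4),"ang",round(a,4),"tilt",M[:2,2].round(4),"F",o["ft_force"].round(2),"gap",round(o["finger_gap"]*85.4,1))
    if ang is not None:
        R=np.array([[np.cos(ang),np.sin(ang),0],[np.sin(ang),-np.cos(ang),0],[0,0,-1]])
        print("turn",round(a-ang,3))
        print("shift after turn",((np.array(p)-o["ee_pos"])@R*1000).round(1))
    print("shift now",((np.array(p)-o["ee_pos"])@M*1000).round(1))
E
python3 - <<'E'
from h import *
import pickle
d=pickle.load(open("c0.pkl","rb")); c=d["top"]
T=c["image"].astype(int)
m=(T[...,0]>120)&(T[...,1]<90)&(T[...,2]<90); m[:172]=0;m[190:]=0;m[:,:165]=0;m[:,185:]=0
v,u=np.nonzero(m);cen=[u.mean(),v.mean()];X=at(c,cen,.075);print(len(u),cen,u.min(),u.max(),v.min(),v.max(),X)
print("pedal yaw",np.arctan2(X[1]-.3126,X[0]-.5121))
# red patch front edge direction
w,ax=np.linalg.eigh(np.cov(np.array([at(c,[a,b],.075)[:2] for a,b in zip(u,v)]).T));print(w**.5,np.arctan2(ax[1],ax[0]))
for a,b in(((140,190),(155,262)),):
    A,B=[at(c,np.array(k)/6+150,.1) for k in(a,b)];print("wheel yaw",np.arctan2(*(A-B)[[1,0]]),A,B)
togo([.5121,.3126,.20],1.57+.19)
E
```

```text
31 [np.float64(173.61290322580646), np.float64(178.61290322580646)] 170 177 177 181 [0.55980695 0.32101047 0.075     ]
pedal yaw 0.17450139209035595
[0.00389243 0.00683594] [-3.0648975   1.64749148]
wheel yaw 0.2516140694918283 [0.54614547 0.31713458 0.1       ] [0.50915078 0.30762465 0.1       ]
t 0.1 tcp [0.1235 0.5099 0.2308] ang 1.3331 tilt [-0.0004 -0.0011] F [-0.25 -0.65  0.42] gap 85.2
turn -0.427
shift after turn [-266.8  344.5   30.8]
shift now [-100.2  424.1   30.8]
```

>>> carry_out(
  series=[
    [0,0,0,-0.139],
    [0,0,0,-0.139],
    [0,0,0,-0.139],
  ],
  grip=62,
  grip_force=60,
)

```text
clock: 0.4
ee_pos: [0.1236, 0.51, 0.2309]
tcp_rot: [0.0, 0.639, 0.769, -0.0]
ft_force: [-0.6, 0.1, 0.1]
finger_gap: 0.724
```

>>> carry_out(
  series=[
    [-26,35,3,0],
    [-26,35,3,0],
    [-26,35,3,0],
    [-26,35,3,0],
    [-26,35,3,0],
    [-26,35,3,0],
    [-26,35,3,0],
    [-26,35,3,0],
    [-26,35,3,0],
    [-26,32,3,0],
  ],
)

```text
clock: 1.4
ee_pos: [0.513, 0.315, 0.2008]
tcp_rot: [-0.0, 0.641, 0.767, -0.0]
ft_force: [-0.1, 1.7, 1.2]
finger_gap: 0.728
```

>>> carry_out(
  series=[
    [0,0,0,0],
    [0,0,0,0],
    [0,0,0,0],
  ],
)

```text
clock: 1.7
ee_pos: [0.5105, 0.3166, 0.2011]
tcp_rot: [-0.0, 0.641, 0.768, -0.0]
ft_force: [-0.4, 0.1, -0.2]
finger_gap: 0.726
```

```bash
python3 - <<'E'
from h import *
togo([.5121,.3126,.14],1.75)
E
```

```text
t 1.7 tcp [0.5105 0.3166 0.2011] ang 1.7505 tilt [-0.001  -0.0001] F [-0.4   0.12 -0.16] gap 62.0
turn 0.001
shift after turn [-4.2  0.9 61.1]
shift now [-4.2  0.9 61.1]
```

>>> carry_out(
  series=[
    [-4,1,20,0],
    [0,0,30,0],
    [0,0,30,0],
    [0,0,0,0],
    [0,0,0,0],
    [0,0,0,0],
  ],
)

```text
clock: 2.3
ee_pos: [0.5137, 0.3134, 0.1232]
tcp_rot: [0.001, 0.641, 0.768, 0.001]
ft_force: [-0.5, -0.9, 0.7]
finger_gap: 0.724
```

```bash
python3 - <<'E'
from h import *
togo([.5121,.3126,.057],1.75)
c=imaging.read_camera("top");s=imaging.read_camera("side")
a=cv2.resize(c["image"][140:240,140:225],None,fx=4.5,fy=4.5,interpolation=2)
b=cv2.resize(s["image"][170:270,170:255],None,fx=4.5,fy=4.5,interpolation=2)
save("pre.png",np.hstack([a,b]))
E
```

```text
t 2.3 tcp [0.5137 0.3134 0.1232] ang 1.7509 tilt [0.0023 0.0011] F [-0.46 -0.95  0.67] gap 61.9
turn 0.001
shift after turn [-0.5 -1.8 66.2]
shift now [-0.5 -1.9 66.2]
```

View pics/pre.png

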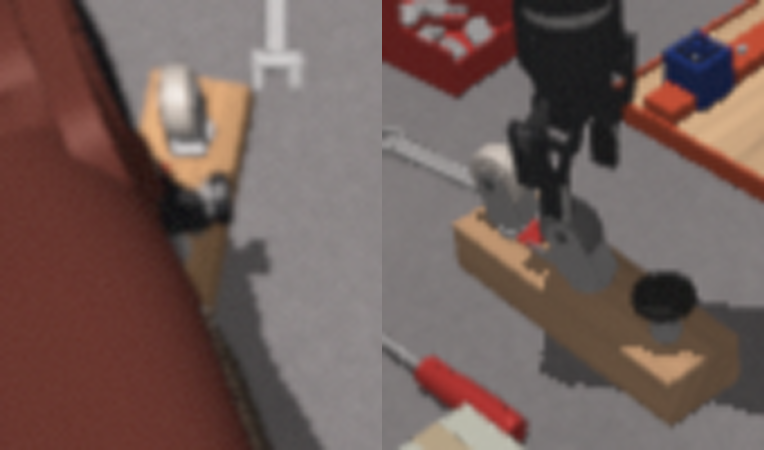

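The side view shows the open fingers straddling the castor's fork, with the near fingertip at (553,215) in front of the wheel and the nylon castor and foot clear. The arm blocks the top view. Descending.

>>> carry_out(
  series=[
    [-0.5,-1.8,10,0],
    [0,0,14,0],
    [0,0,14,0],
    [0,0,14,0],
    [0,0,8,0],
    [0,0,6,0],
    [0,0,0,0],
    [0,0,0,0],
    [0,0,0,0],
  ],
)

```text
clock: 3.3
ee_pos: [0.5119, 0.3119, 0.0559]
tcp_rot: [0.0, 0.641, 0.768, 0.0]
ft_force: [-0.3, 0.1, -0.3]
finger_gap: 0.725
```

```bash
python3 - <<'E'
from h import *
togo([.5121,.3126,.057],1.75)
s=imaging.read_camera("side")
save("low.png",s["image"][170:270,165:265],5)
E
```

```text
t 3.3 tcp [0.5119 0.3119 0.0559] ang 1.75 tilt [0.001  0.0004] F [-0.27  0.12 -0.34] gap 61.9
turn -0.0
shift after turn [ 0.7  0.3 -1.1]
shift now [ 0.7  0.3 -1.1]
```

View pics/low.png

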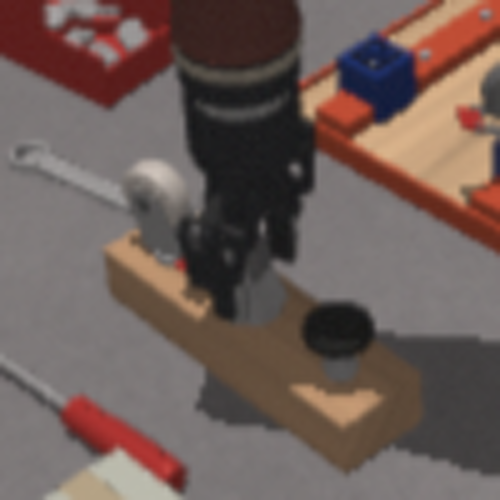

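The near fingertip at (225,310) sits beside the fork about where the geometry predicts (217,317). Closing.

>>> carry_out(
  series=[
    [0,0,-1,0],
    [0,0,0,0],
    [0,0,0,0],
    [0,0,0,0],
    [0,0,0,0],
    [0,0,0,0],
    [0,0,0,0],
    [0,0,0,0],
  ],
  grip=0,
  grip_force=80,
)

```text
clock: 4.15
ee_pos: [0.5116, 0.3119, 0.0568]
tcp_rot: [0.0, 0.641, 0.768, 0.0]
ft_force: [-0.8, 1.1, 5.1]
finger_gap: 0.307
```

```bash
python3 - <<'E'
from h import *
togo([.5121,.3126,.16],1.75)
print(r.get_obs()["wrist_torque"])
E
```

```text
t 4.15 tcp [0.5116 0.3119 0.0568] ang 1.7501 tilt [0.0005 0.0005] F [-0.8   1.12  5.13] gap 26.3
turn 0.0
shift after turn [   0.6    0.6 -103.2]
shift now [   0.6    0.6 -103.2]
[ 0.10883146  0.28474169 -0.01521173]
```

Gripped: opening 26.3 mm on the 27 mm fork, side force only about 1 N. The TCP is 12.8 mm above the castor origin. Lifting.

>>> carry_out(
  series=[
    [0,0,-5,0],
    [0,0,-10,0],
    [0,0,-15,0],
    [0,0,-15,0],
    [0,0,-20,0],
    [0,0,-25,0],
    [0,0,-25,0],
    [0,0,0,0],
    [0,0,0,0],
    [0,0,0,0],
  ],
)

```text
clock: 5.15
ee_pos: [0.5107, 0.3112, 0.1701]
tcp_rot: [-0.0, 0.641, 0.768, -0.001]
ft_force: [-0.6, 0.5, -2.3]
finger_gap: 0.3
```

```bash
python3 - <<'E'
from h import *
togo([.5116+.6113-.5121,.3119+.0530-.3126,.150],1.75)
print(r.get_obs()["wrist_torque"])
s=imaging.read_camera("side")
save("held.png",s["image"][110:240,160:290],4.5)
E
```

```text
t 5.15 tcp [0.5107 0.3112 0.1701] ang 1.7499 tilt [-0.0018 -0.0011] F [-0.64  0.5  -2.25] gap 25.6
turn -0.0
shift after turn [-272.6   52.4   20.1]
shift now [-272.6   52.4   20.2]
[-0.03197004  0.04529003  0.02009172]
```

View pics/held.png

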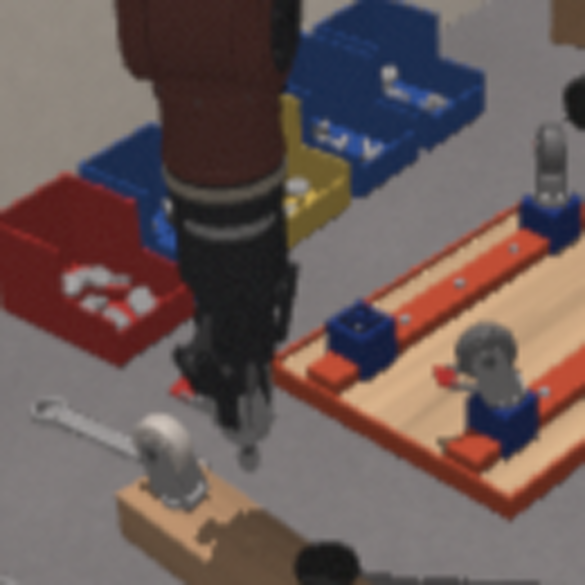

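The castor is held upright (weight 2.3 N), with its stem at (250,460). The neighbours are undisturbed. Moving over the socket.

>>> carry_out(
  series=[
    [-20,4,1,0],
    [-32,6,2,0],
    [-34,6.5,3,0],
    [-34,6.5,3,0],
    [-34,6.5,3,0],
    [-34,6.5,3,0],
    [-34,6.5,2,0],
    [-30,6,2,0],
    [-20,3.9,1,0],
    [0,0,0,0],
  ],
)

```text
clock: 6.2
ee_pos: [0.6116, 0.0507, 0.1498]
tcp_rot: [-0.0, 0.642, 0.767, -0.001]
ft_force: [0.9, 0.1, -2.6]
finger_gap: 0.301
```

>>> carry_out(
  series=[
    [0,0,0,0],
    [0,0,0,0],
    [0,0,0,0],
    [0,0,0,0],
  ],
)

```text
clock: 6.6
ee_pos: [0.6113, 0.0541, 0.1513]
tcp_rot: [-0.0, 0.641, 0.768, 0.0]
ft_force: [-0.7, 0.7, -2.4]
finger_gap: 0.302
```

```bash
python3 - <<'E'
from h import *
togo([.5116+.6113-.5121,.3119+.0530-.3126,.125],1.75)
c=imaging.read_camera("top");s=imaging.read_camera("side")
T=o=r.get_obs()["ee_pos"]
# predicted tip and socket centre in side
tip=proj(s,[o-[0,0,.0488]])[0];so=proj(s,[[.6113,.053,.064]])[0];print("pred tip",(tip-[205,120])*5,"socket",(so-[205,120])*5)
a=cv2.resize(s["image"][120:220,205:285],None,fx=5,fy=5,interpolation=2)
b=cv2.resize(c["image"][120:220,215:295],None,fx=5,fy=5,interpolation=2)
save("over.png",np.hstack([a,b])[:,:800])
E
```

```text
t 6.6 tcp [0.6113 0.0541 0.1513] ang 1.7511 tilt [-0.  0.] F [-0.72  0.66 -2.42] gap 25.8
turn 0.001
shift after turn [-1.7 -0.8 26.3]
shift now [-1.7 -0.8 26.3]
pred tip [175.5867837  261.13695048] socket [177.85324616 301.4916978 ]
```

View pics/over.png

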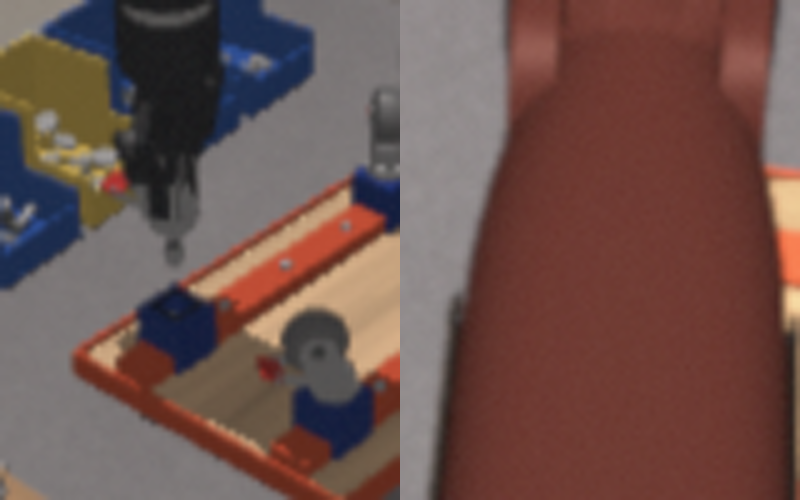

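The side view shows the stem tip at (173,262) and the hole at (176,300), against predictions of (176,261) and (178,301). The top view is blocked by the arm. I'll go to 6 mm above the mouth and look closer.

>>> carry_out(
  series=[
    [-1.7,-0.8,6,0],
    [0,0,10,0],
    [0,0,10,0],
    [0,0,5,0],
    [0,0,0,0],
    [0,0,0,0],
    [0,0,0,0],
    [0,0,0,0],
  ],
)

```text
clock: 7.5
ee_pos: [0.6113, 0.0515, 0.1207]
tcp_rot: [0.0, 0.641, 0.768, 0.0]
ft_force: [0.0, 0.5, -1.8]
finger_gap: 0.306
```

```bash
python3 - <<'E'
from h import *
togo([.5116+.6113-.5121,.3119+.0530-.3126,.110],1.75)
s=imaging.read_camera("side")
o=r.get_obs()["ee_pos"];off=np.array([215,155])
tip=proj(s,[o-[0,0,.0488]])[0]
print("tip",(tip-off)*12)
q=proj(s,P([.6113,.053,-.077],np.array([[1,1,0],[1,-1,0],[-1,-1,0],[-1,1,0],[0,0,0]])*.022+[0,0,.064]));print("sock",((q-off)*12).round())
save("near.png",s["image"][155:200,215:275],12)
E
```

```text
t 7.5 tcp [0.6113 0.0515 0.1207] ang 1.75 tilt [ 0.0008 -0.    ] F [ 0.02  0.52 -1.8 ] gap 26.2
turn -0.0
shift after turn [ 0.8 -0.4 10.7]
shift now [ 0.8 -0.4 10.7]
tip [308.92282181 281.64171156]
sock [[211. 308.]
 [303. 248.]
 [403. 299.]
 [311. 360.]
 [307. 304.]]
```

View pics/near.png

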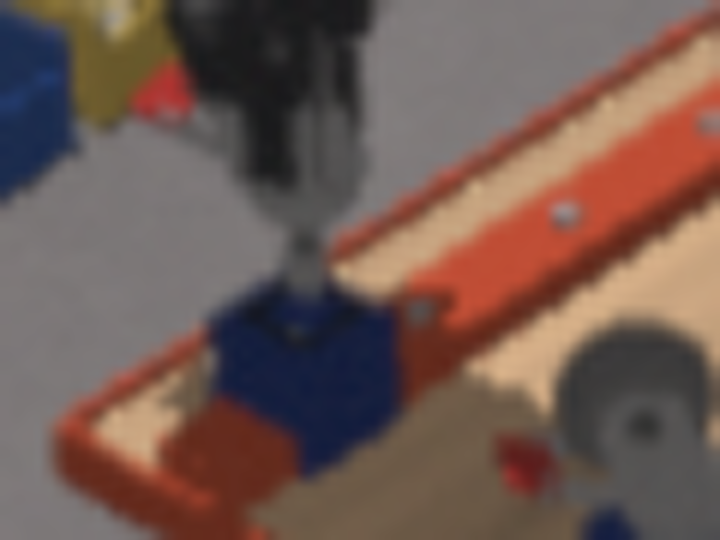

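The socket and the stem tip both sit about (-5,+17) crop px from their predictions, which is the same bias. Relative misalignment is therefore under about 1 mm. Starting the insertion gently.

>>> carry_out(
  series=[
    [0.8,-0.4,3,0],
    [0,0,3,0],
    [0,0,3,0],
    [0,0,3,0],
    [0,0,2,0],
    [0,0,0,0],
    [0,0,0,0],
  ],
)

```text
clock: 8.25
ee_pos: [0.6105, 0.0525, 0.1063]
tcp_rot: [-0.0, 0.641, 0.768, 0.0]
ft_force: [0.4, 0.8, -2.1]
finger_gap: 0.307
```

>>> carry_out(
  series=[
    [0,0,2,0],
    [0,0,2,0],
    [0,0,2,0],
    [0,0,0,0],
    [0,0,0,0],
  ],
)

```text
clock: 8.75
ee_pos: [0.6108, 0.0532, 0.1002]
tcp_rot: [-0.0, 0.641, 0.768, 0.001]
ft_force: [1.1, 6.0, -1.6]
finger_gap: 0.305
```

```bash
python3 - <<'E'
from h import *
togo([.6108,.0523,.0768],1.75);print(r.get_obs()["wrist_torque"])
E
```

```text
t 8.75 tcp [0.6108 0.0532 0.1002] ang 1.7506 tilt [0.0006 0.0018] F [ 1.14  6.02 -1.58] gap 26.0
turn 0.001
shift after turn [-0.9 -0.1 23.4]
shift now [-0.9 -0.2 23.4]
[ 1.36841267 -0.34849998  0.00315363]
```

The stem is in the hole, with 6 N sideways towards +y. I'll yield 1 mm that way.

>>> carry_out(
  series=[
    [0.6,0,0,0],
    [0.4,0,0,0],
    [0,0,0,0],
    [0,0,0,0],
  ],
)

```text
clock: 9.15
ee_pos: [0.6106, 0.0533, 0.1003]
tcp_rot: [0.0, 0.641, 0.768, 0.0]
ft_force: [3.3, 3.2, -4.0]
finger_gap: 0.303
```

>>> carry_out(
  series=[
    [0,0,2,0],
    [0,0,2,0],
    [0,0,2,0],
    [0,0,0,0],
    [0,0,0,0],
  ],
)

```text
clock: 9.65
ee_pos: [0.6103, 0.0535, 0.0944]
tcp_rot: [-0.0, 0.641, 0.768, 0.0]
ft_force: [0.8, 5.4, 2.5]
finger_gap: 0.304
```

>>> carry_out(
  series=[
    [0.5,0,2,0],
    [0,0,2,0],
    [0,0,2,0],
    [0,0,2,0],
    [0,0,0,0],
    [0,0,0,0],
  ],
)

```text
clock: 10.25
ee_pos: [0.6101, 0.0539, 0.0863]
tcp_rot: [-0.0, 0.641, 0.768, 0.0]
ft_force: [0.1, 4.5, 1.4]
finger_gap: 0.31
```

>>> carry_out(
  series=[
    [0,0,1.5,0],
    [0,0,1.5,0],
    [0,0,1.5,0],
    [0,0,1.5,0],
    [0,0,0,0],
    [0,0,0,0],
  ],
)

```text
clock: 10.85
ee_pos: [0.6104, 0.0536, 0.0801]
tcp_rot: [0.0, 0.641, 0.768, -0.0]
ft_force: [1.9, 3.8, -0.5]
finger_gap: 0.301
```

```bash
python3 - <<'E'
from h import *
togo([.6108,.0535,.0768],1.75);print(r.get_obs()["wrist_torque"])
E
```

```text
t 10.85 tcp [0.6104 0.0536 0.0801] ang 1.7499 tilt [ 0.0001 -0.0002] F [ 1.9   3.77 -0.47] gap 25.7
turn -0.0
shift after turn [-0.2  0.4  3.3]
shift now [-0.2  0.4  3.3]
[ 0.90856452 -0.55799082  0.00851982]
```

>>> carry_out(
  series=[
    [0,0,1,0],
    [0,0,1,0],
    [0,0,1,0],
    [0,0,0,0],
    [0,0,0,0],
  ],
)

```text
clock: 11.35
ee_pos: [0.6103, 0.0537, 0.0771]
tcp_rot: [0.0, 0.641, 0.768, -0.0]
ft_force: [3.0, 3.6, -3.4]
finger_gap: 0.303
```

>>> carry_out(
  series=[
    [0,0,0.5,0],
    [0,0,0.5,0],
    [0,0,0,0],
    [0,0,0,0],
  ],
)

```text
clock: 11.75
ee_pos: [0.6104, 0.0537, 0.0769]
tcp_rot: [0.0, 0.641, 0.768, 0.0]
ft_force: [0.3, 3.0, 5.3]
finger_gap: 0.302
```

>>> carry_out(
  series=[
    [0,0,0.5,0],
    [0,0,0.5,0],
    [0,0,0,0],
    [0,0,0,0],
  ],
)

```text
clock: 12.15
ee_pos: [0.6104, 0.0537, 0.0768]
tcp_rot: [0.0, 0.641, 0.768, 0.0]
ft_force: [-3.3, 3.0, 15.8]
finger_gap: 0.301
```

>>> carry_out(
  series=[
    [0,0,0.5,0],
    [0,0,0,0],
    [0,0,0,0],
    [0,0,0,0],
  ],
)

```text
clock: 12.55
ee_pos: [0.6104, 0.0537, 0.0768]
tcp_rot: [0.001, 0.641, 0.768, 0.0]
ft_force: [-4.8, 3.7, 19.8]
finger_gap: 0.307
```

Fully home: TCP 0.0768 is exactly the predicted seated height, and the push rises steeply to about 20 N. Arm stiffness is about 10 N per commanded mm. Now easing upward.

>>> carry_out(
  series=[
    [0,0,-0.5,0],
    [0,0,-0.5,0],
    [0,0,-0.5,0],
    [0,0,-0.5,0],
    [0,0,-0.4,0],
    [0,0,0,0],
    [0,0,0,0],
  ],
)

```text
clock: 13.25
ee_pos: [0.6103, 0.0537, 0.0769]
tcp_rot: [-0.0, 0.641, 0.768, -0.0]
ft_force: [4.4, 3.6, -2.9]
finger_gap: 0.305
```

>>> carry_out(
  series=[
    [0,0,-0.3,0],
    [0,0,-0.3,0],
    [0,0,-0.3,0],
    [0,0,0,0],
    [0,0,0,0],
  ],
)

```text
clock: 13.75
ee_pos: [0.6101, 0.0538, 0.0777]
tcp_rot: [-0.0, 0.641, 0.768, -0.0]
ft_force: [4.2, 2.4, -4.8]
finger_gap: 0.303
```

>>> carry_out(
  series=[
    [0.2,0.4,-0.3,0],
    [0,0,-0.3,0],
    [0,0,0,0],
    [0,0,0,0],
  ],
)

```text
clock: 14.15
ee_pos: [0.6102, 0.0539, 0.0786]
tcp_rot: [-0.0, 0.641, 0.768, -0.0]
ft_force: [2.1, 0.5, -3.6]
finger_gap: 0.304
```

>>> carry_out(
  series=[
    [0,0,-0.3,0],
    [0,0,-0.3,0],
    [0,0,0,0],
    [0,0,0,0],
  ],
)

```text
clock: 14.55
ee_pos: [0.6103, 0.0539, 0.0793]
tcp_rot: [-0.0, 0.641, 0.768, -0.0]
ft_force: [0.9, 0.7, -2.2]
finger_gap: 0.304
```

>>> carry_out(
  series=[
    [0,0,-0.3,0],
    [0,0,0,0],
    [0,0,0,0],
  ],
)

```text
clock: 14.85
ee_pos: [0.6104, 0.0539, 0.0796]
tcp_rot: [-0.0, 0.641, 0.768, -0.0]
ft_force: [0.2, 0.4, -2.2]
finger_gap: 0.306
```

>>> carry_out(
  series=[
    [0,0,-0.3,0],
    [0,0,0,0],
    [0,0,0,0],
  ],
)

```text
clock: 15.15
ee_pos: [0.6105, 0.054, 0.0799]
tcp_rot: [-0.0, 0.641, 0.768, -0.0]
ft_force: [0.4, -0.7, -3.4]
finger_gap: 0.3
```

>>> carry_out(
  series=[
    [0,0,-0.3,0],
    [0,0,0,0],
    [0,0,0,0],
  ],
)

```text
clock: 15.45
ee_pos: [0.6106, 0.054, 0.0802]
tcp_rot: [0.0, 0.641, 0.768, -0.0]
ft_force: [0.0, 0.4, -2.5]
finger_gap: 0.299
```

>>> carry_out(
  series=[
    [0,0,-0.3,0],
    [0,0,0,0],
    [0,0,0,0],
  ],
)

```text
clock: 15.75
ee_pos: [0.6106, 0.054, 0.0805]
tcp_rot: [0.0, 0.641, 0.768, 0.0]
ft_force: [0.4, 0.1, -2.5]
finger_gap: 0.298
```

>>> carry_out(
  series=[
    [0,0,-0.3,0],
    [0,0,0,0],
    [0,0,0,0],
  ],
)

```text
clock: 16.05
ee_pos: [0.6105, 0.054, 0.0806]
tcp_rot: [-0.0, 0.641, 0.768, -0.0]
ft_force: [1.5, 0.7, -4.5]
finger_gap: 0.303
```

>>> carry_out(
  series=[
    [0,0,-0.2,0],
    [0,0,0,0],
    [0,0,0,0],
  ],
)

```text
clock: 16.35
ee_pos: [0.6104, 0.054, 0.0808]
tcp_rot: [-0.0, 0.641, 0.768, -0.0]
ft_force: [1.2, 0.3, -7.2]
finger_gap: 0.307
```

The latch has engaged after about 3.8 mm of free lift, and the pull is rising. I'll hold this light pull, then go on.

>>> carry_out(
  series=[
    [0,0,-0.1,0],
    [0,0,0,0],
    [0,0,0,0],
    [0,0,0,0],
  ],
)

```text
clock: 16.75
ee_pos: [0.6104, 0.054, 0.0809]
tcp_rot: [-0.0, 0.641, 0.768, -0.0]
ft_force: [1.3, 0.8, -9.7]
finger_gap: 0.305
```

>>> carry_out(
  series=[
    [0,0,-0.2,0],
    [0,0,0,0],
    [0,0,0,0],
  ],
)

```text
clock: 17.05
ee_pos: [0.6104, 0.054, 0.081]
tcp_rot: [-0.0, 0.641, 0.768, -0.0]
ft_force: [2.2, -1.5, -12.5]
finger_gap: 0.303
```

>>> carry_out(
  series=[
    [0,0,-0.2,0],
    [0,0,0,0],
    [0,0,0,0],
  ],
)

```text
clock: 17.35
ee_pos: [0.6104, 0.054, 0.0812]
tcp_rot: [-0.0, 0.641, 0.768, -0.0]
ft_force: [0.6, -0.7, -16.2]
finger_gap: 0.302
```

>>> carry_out(
  series=[
    [0,0,-0.1,0],
    [0,0,0,0],
    [0,0,0,0],
    [0,0,0,0],
  ],
)

```text
clock: 17.75
ee_pos: [0.6103, 0.054, 0.0814]
tcp_rot: [-0.0, 0.641, 0.768, -0.0]
ft_force: [2.7, -0.3, -17.5]
finger_gap: 0.301
```

>>> carry_out(
  series=[
    [0,0,0,0],
    [0,0,0,0],
    [0,0,0,0],
    [0,0,0,0],
  ],
)

```text
clock: 18.15
ee_pos: [0.6104, 0.054, 0.0814]
tcp_rot: [-0.0, 0.641, 0.768, -0.0]
ft_force: [1.4, -0.3, -19.4]
finger_gap: 0.305
```

The proof pull was held at 17.5 to 19.4 N on the wrist, about 15 to 17 N on the catch. Setting the castor back home.

>>> carry_out(
  series=[
    [0,0,0.5,0],
    [0,0,0.7,0],
    [0,0,0.8,0],
    [0,0,1,0],
    [0,0,1,0],
    [0,0,1,0],
    [0,0,0.8,0],
    [0,0,0.4,0],
    [0,0,0,0],
    [0,0,0,0],
  ],
)

```text
clock: 19.15
ee_pos: [0.6114, 0.054, 0.0768]
tcp_rot: [0.001, 0.641, 0.768, 0.001]
ft_force: [-4.0, 1.2, 9.7]
finger_gap: 0.304
```

>>> carry_out(
  series=[
    [0,0,0.3,0],
    [0,0,0,0],
    [0,0,0,0],
  ],
)

```text
clock: 19.45
ee_pos: [0.6114, 0.054, 0.0768]
tcp_rot: [0.001, 0.641, 0.768, 0.001]
ft_force: [-4.5, 0.9, 11.6]
finger_gap: 0.302
```

Home again at 0.0768. Relaxing the load and opening.

>>> carry_out(
  series=[
    [0,-0.3,-0.5,0],
    [0,0,-0.3,0],
    [0,0,0,0],
    [0,0,0,0],
  ],
)

```text
clock: 19.85
ee_pos: [0.6114, 0.054, 0.0768]
tcp_rot: [0.001, 0.641, 0.768, 0.001]
ft_force: [-0.4, 0.7, 7.8]
finger_gap: 0.304
```

>>> carry_out(
  series=[
    [0,0,0,0],
    [0,0,0,0],
    [0,0,0,0],
    [0,0,0,0],
    [0,0,0,0],
    [0,0,0,0],
  ],
  grip=62,
)

```text
clock: 20.45
ee_pos: [0.6102, 0.0539, 0.0758]
tcp_rot: [-0.0, 0.641, 0.768, -0.0]
ft_force: [0.4, 0.1, -0.2]
finger_gap: 0.725
```

>>> carry_out(
  series=[
    [0,0,-5,0],
    [0,0,-10,0],
    [0,0,-20,0],
    [0,0,-25,0],
    [0,0,-25,0],
    [0,0,-25,0],
    [0,0,-25,0],
    [0,0,0,0],
    [0,0,0,0],
  ],
)

```text
clock: 21.35
ee_pos: [0.6107, 0.0539, 0.212]
tcp_rot: [0.001, 0.641, 0.768, 0.001]
ft_force: [-1.5, -0.6, -0.1]
finger_gap: 0.728
```

```bash
python3 - <<'E'
from h import *
togo([.40,.20,.25],1.75)
s=imaging.read_camera("side")
a=cv2.resize(s["image"][150:205,205:285],None,fx=9,fy=9,interpolation=2)
save("end.png",a)
E
```

```text
t 21.35 tcp [0.6107 0.0539 0.212 ] ang 1.75 tilt [ 0.0018 -0.    ] F [-1.47 -0.58 -0.05] gap 62.2
turn 0.0
shift after turn [ 181.3 -181.3  -38. ]
shift now [ 181.3 -181.2  -38.4]
```

View pics/end.png

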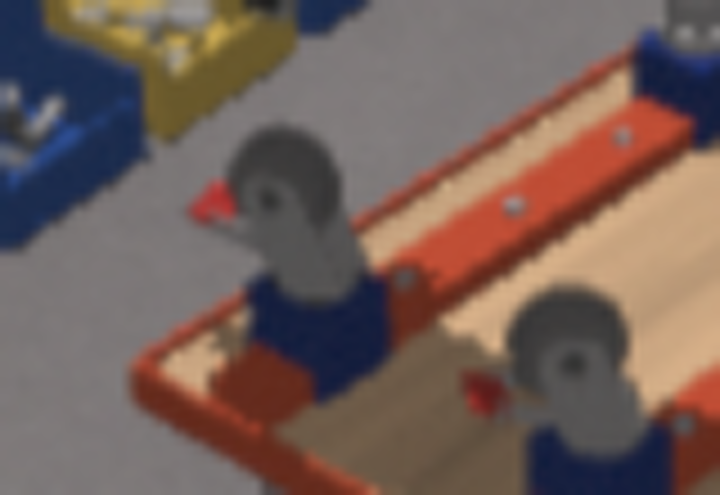

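The castor stands upright, with its fork base at about (325,290) flush on the socket block, just like its fitted neighbour at (590,440). The gripper is clear, so I'm handing in.

```bash
python3 -c "
from h import *
workorder.sign_off();o=r.get_obs();print(o['clock'],o['ft_force'])"
```

```text
the job is handed in; nothing more can be done
the job is handed in; nothing more can be done
```

The grey-wheeled castor with the red pedal is fitted in the empty far-left socket, proof-pulled and let go fully home. I handed the job in at about 21 s of the 64 s allowed; sign-off gives no verdict.

- **Insertion:** the collar seated at TCP z 0.0768 m, exactly the predicted height, with the push rising steeply to about 20 N.
- **Proof pull:** the latch took up after about 3.8 mm of free lift. I eased the pull on in steps, through about 7 and 10 N, to 17.5–19.4 N at the wrist. Less the castor's 2.3 N weight, the catch carried about 15–17 N, held for about 0.8 s. No wrist reading passed 19.4 N.
- **Release:** I pressed the castor back to 0.0768 m before opening. The last side view shows it upright and flush on the socket block, with the gripper clear.
- **Camera disagreement:** the side camera read known heights about 7 mm low against the top camera. I relied on the top view, and relative positions matched to within about 1 mm.
- **Side force:** up to 6 N built up sideways during insertion, and I eased it off by shifting about 1 mm.
- **Not checked:** the top view was blocked while the castor was over the socket. I took no final picture of the rack or tools, but the earlier side view after the lift showed the spares undisturbed.

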